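Roll the coat-rail offcut into line with its socket block

TASK

On the plywood board lies a round wooden coat rail, and beyond its far end stand two wooden blocks: one is solid, the other has a pocket cut into it, open at the top and towards the robot. With the fingertips on top of the rail, roll it sideways across the board until it lies straight in line with the pocket, ready to be slid into it, then let go so that it stays at rest there in front of the block. Do not push the rail from the side, pinch or lift it, and leave the solid block, the awl, the hammer and the pliers where they are.

Things in the scene. Friction and masses are not known exactly. Their poses are not given: they have to be found in the camera images.
- rail_center (a point): Centre of the coat rail, a plain pale wooden cylinder, 50 mm diameter, 160 mm long, lying loose on the plywood board: on its axis at half length, 25 mm above the board's top (37 mm above the bench). x runs along the cylinder's axis, towards the blocks; y and z turn with it as it rolls. It starts near the board's middle, 95 to 165 mm sideways of where it must lie.
- rail: The same rail, about 220 g (varies); origin on its skin, so it turns about the axis. No springing back; left alone it soon stops (from 0.1 m/s it coasts about 1 cm). While a fingertip pressed on its top moves sideways without slipping, the rail rolls half as far, so the finger gets ahead of it and must be set back for further strokes.
- socket: Wooden block fixed to the board, 60 (x) by 102 (y) by 45 mm high, a U from above: pocket 66 mm wide, 42 deep, open at the top, down to the board and to -x (to the robot); walls 18 mm. Origin: centre of the underside, on the board's top; z up. The rail is in line when its axis lies on this body's x axis, its end then 25 to 40 mm short of the block. Stands left or right, solid block opposite.
- board: Fixed plywood board lying flat on the bench, 360 mm (x) by 500 mm (y), 12 mm thick. Origin: centre of its underside; x runs away from the robot (turned by up to 0.2 rad), y to the left. The rail rolls along its y; the rail's lane is free of other things over the whole width.
- spare_block: The solid wooden block, loose, 60 mm (x) by 102 mm (y) by 45 mm high, no pocket; beyond the rail's far end on the board. Origin: centre of its underside. To be left alone.
- awl: Stainless steel awl, 122 mm long, 24 mm wide, 22 mm high, lying on the board between the two blocks, about along the board's x. Origin: under its middle. To be left alone.
- hammer: Hammer, about 260 mm long, lying on the bench to the right of the board, head away from the robot. To be left alone.
- pliers: Yellow-handled pliers, about 180 mm long, 15 mm high, lying on the bench to the left of the board, jaws away from the robot. To be left alone.
Not all that is in view belongs to the job. What is shaped like the rail but orange, red or yellow is not meant.

How it is judged:
By the outcome, as a careful person would: the job done as asked, in the order asked, and still so for the second after the job is handed in, with the robot touching nothing.
It also fails if it takes over 67 s, if anything falls off the work surface, if the arm or the gripper's body presses on something with over 40 N, if the wrist force passes 120 N, or if a joint passes its speed limit or range.

ROBOT

A 6-joint arm with a two-finger parallel gripper is mounted at the origin on the work surface. World frame = base frame: x ahead of the robot, y to its left, z up, the work surface at z = 0. Lengths are in m, angles in rad, forces in N, time in s.
With the tool pointing down it reaches from about 0.35 to 0.975 m from the base axis. Payload 4.9 kg.
Tool frame: the origin (TCP) lies where the fingers leave the gripper's body, on its centre line; the fingertips stand 73 mm ahead of it and the grasp point (between the pads) lies 54 mm ahead of it (ctrl.grip_depth is the distance from the TCP to the grasp point, in m); z points along the fingers, x is the direction in which the jaws open and shut, and the axes are right-handed (so a half turn about z gives the same grasp; the last joint's range is limited). The gripper opens to 85 mm and grips with 20 to 120 N. Pads are 22 mm wide; open, the fingers measure 114 mm over their backs; the gripper's body (76 mm by 85 mm) begins 54 mm behind the grasp point. The pads swing forward as they close: fully open they stand 13 mm farther back than shut.
Start: joints at [1.138, 0.053, 1.613, -0, 1.476, -0.119], TCP at [0.193, 0.594, 0.304] pointing down, gripper open.
Joint ranges: [-3.01, 3.01], [-1.01, 2.22], [0.06, 2.58], [-1.02, 4.17], [0.09, 2.62], [-3.14, 3.14]. Speed limits (rad/s): [2.57, 2.57, 3.14, 3.14, 3.14, 3.14].

INTERFACE

Orientations are given as a unit quaternion [x, y, z, w].
In Python, from cell import ctrl, snapshot, camera_params, outline_of, pinpoint gives the robot as it stands.
- The arm moves only by the shell command python3 -m handwheel 'ROWS' [FORCE]. ROWS is JSON, one flat list of numbers, 5 for each row, row after row: the shift along the tool's x, y, z in cm, then the turn about the tool's z in degrees, then the finger opening in cm, from 0 to 8.54. In form: [x, y, z, yaw, fingers, x, y, z, yaw, fingers, ...]. A call has exactly 5 rows; each row is the pose to reach, as a shift and turn from the pose commanded when the call began, along the tool's axes at that moment; what a row does not reach only later rows make up. A row lasts 1/12 s, in which the tool goes at most 41.7 mm and 7.16 degrees, less where a joint would pass 70% of its speed; a pose out of reach is approached as far as the arm can. A call with a gripper value outside its range is refused whole. The fingers move at their own pace and stop on an object; FORCE is the grip in N (left out, the last holds). Time passes only in rows, so rows that repeat a pose let the fingers close, or fill a call up. It gives the time, the measured TCP pose, the force and the opening at its end, in the units of the state.
- ctrl.get_state(): the state, without advancing time (a new reading comes with each control period).
- snapshot(name): name is "side" or "top" or "wrist"; returns the picture (480x640x3 uint8, blue, green, red); there is no depth.
- camera_params(name): a dict with "vfov" (degrees; the focal length in pixels is half the picture's height over the tangent of half this angle, whatever the lens; pixels are square), "cx", "cy" (the principal point, pixels), "view" (4x4, takes a point from world to camera coordinates); the wrist camera has in their place "mount" (4x4, takes a point from camera to tool coordinates, whose origin is the TCP and whose axes are the tool frame's). Camera axes: x right, y up, looking along -z (the intrinsics and any distortion apply to the point x, -y, -z); pixel columns grow to the right and rows downward; lengths in m; the calibration is good to about 2 mm. A picture is of the moment at which its call begins: read the wrist's pose just before it. camera_params takes no time and is no camera call.
- ctrl.finish_job(): hands the job in, once; it reports no verdict.
Trained networks look in the newest picture that a camera, given by its name, has taken for a name from the list of things; names that differ only in an ending like _2 or _b are one class to them, and where a whole thing is asked for, a point or a joint stands for the part that bears it (a point fixed in the world has none). Each returns a list of dicts, best first, with "conf" (0 to 1); they miss things now and then, are a little off and sometimes report something else, mostly with a low value. They report only what shows in the picture. A call takes as long as a camera call. They do not tell look-alikes from the thing itself.
- outline_of(name, camera): "mask" (480x640 bool, what is visible of it) and "extent" ([centre column, centre row, width, height] in pixels, round what is visible of it).
- pinpoint(name, camera): "centre" ([column, row] in pixels: a listed point, or the origin of a listed thing).
The state is a dict: "time": time; "qpos": joint angles; "joint_vel": joint speeds; "joint_efforts": joint torques, N m; "ee_pos": TCP position; "ee_rot": TCP orientation; "wrist_force": force on the tool from outside, world axes, zero at the start; "torque": the same for the moment, N m; "width": finger opening in m.
Only numpy, scipy, OpenCV 4.12 (cv2) and the standard library are available. Lean on these libraries where they do the work, as an engineer would, in place of code of your own. Each camera call takes 0.05 s, during which the arm holds its last target.

## Working session

There is one attempt and no reset: what is moved stays moved. The work goes in short steps, Python scripts to look and compute and a shell command to move; the robot and the scene stay as the last step left them, time stands still between calls to the robot, and variables do not carry over. Pictures are saved under pics/ and viewed, and the job is handed in when it is done.

```bash
ls; mkdir -p pics
python3 - <<'E'
from cell import *
import cv2,json
for n in("side","top","wrist"):
    cv2.imwrite(f"pics/a_{n}.png",snapshot(n)); p=camera_params(n); print(n,p)
    for t in ("rail_center","socket","spare_block","board"):
        try: print(t,[(round(d['conf'],2),d['centre']) for d in pinpoint(t,n)])
        except Exception as e: print(t,e)
s=ctrl.get_state();print(s)
E
```

```text
pics
side {'vfov': 43.0289680421344, 'cx': 317.0414309273653, 'cy': 241.5988326296155, 'view': array([[ 0.94290159, -0.33240419, -0.02107227, -0.43458042],
       [ 0.23323314,  0.61377789,  0.75424068, -0.14271829],
       [-0.23777907, -0.71608949,  0.65625982, -1.42824612],
       [ 0.        ,  0.        ,  0.        ,  1.        ]])}
rail_center [(0.91, [217.7, 189.1]), (0.9, [331.6, 236.6]), (0.8, [497.7, 332.5]), (0.67, [347.7, 143.7]), (0.62, [254.2, 360.0])]
socket [(0.75, [393.1, 263.0])]
spare_block []
board [(0.72, [371.1, 203.1]), (0.57, [352.0, 237.9])]
top {'vfov': 57.07612116344457, 'cx': 316.08802917578663, 'cy': 246.94884032996316, 'view': array([[ 0.003106  , -0.99984708,  0.01720952, -0.00720901],
       [ 0.99749671,  0.00431356,  0.07058123, -0.47723956],
       [-0.07064467,  0.01694721,  0.99735757, -1.0310945 ],
       [ 0.        ,  0.        ,  0.        ,  1.        ]])}
rail_center [(0.97, [441.9, 349.2]), (0.96, [173.1, 331.8]), (0.74, [474.6, 143.6]), (0.56, [308.0, 232.7]), (0.56, [130.5, 145.0]), (0.29, [133.7, 225.2])]
socket [(0.29, [314.8, 167.0])]
[... 572 characters left out ...]
t []
spare_block []
board []
{'time': 0.75, 'qpos': array([ 1.13797335e+00,  5.27024950e-02,  1.61286773e+00, -5.79926362e-06,
        1.47595893e+00, -1.18992107e-01]), 'joint_vel': array([ 0.00100186, -0.00054829,  0.00148814,  0.001126  ,  0.00017377,
       -0.00134135]), 'joint_efforts': array([-3.45047756e-04, -3.93582058e+01, -3.70423257e+01, -9.67249457e-05,
        9.56732549e-06,  1.18580772e-05]), 'ee_pos': array([0.1929372 , 0.59447658, 0.30392133]), 'ee_rot': array([ 8.08920308e-01,  5.87918305e-01,  2.91261004e-05, -1.29658980e-05]), 'wrist_force': array([0.10635431, 1.17797473, 0.05886772]), 'torque': array([-0.01081102,  0.01036735, -0.00151783]), 'width': 0.0855644474015893}
```

View pics/a_top.png

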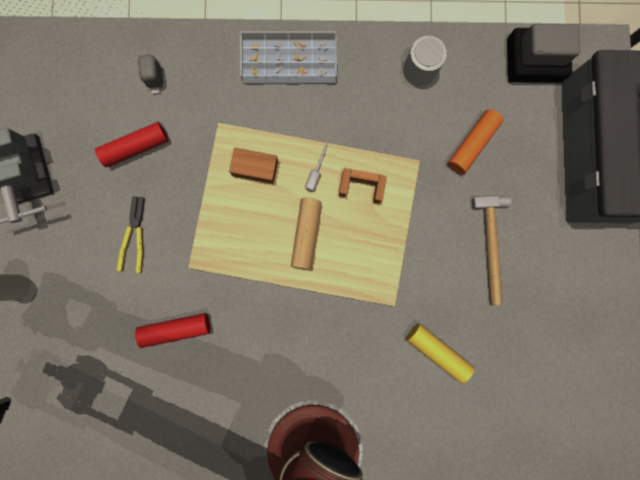

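View pics/a_side.png

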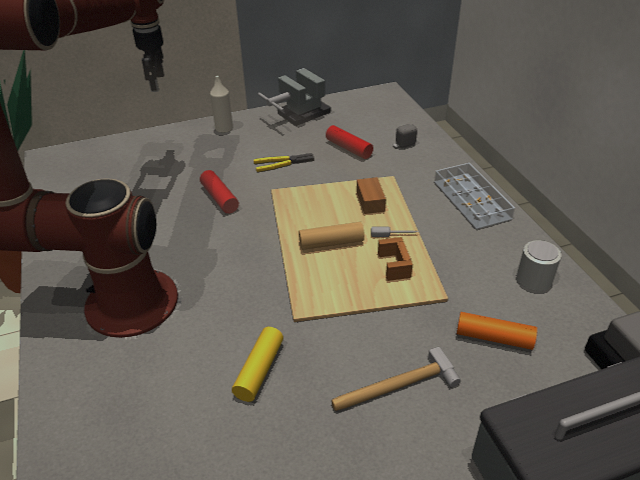

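View pics/a_wrist.png

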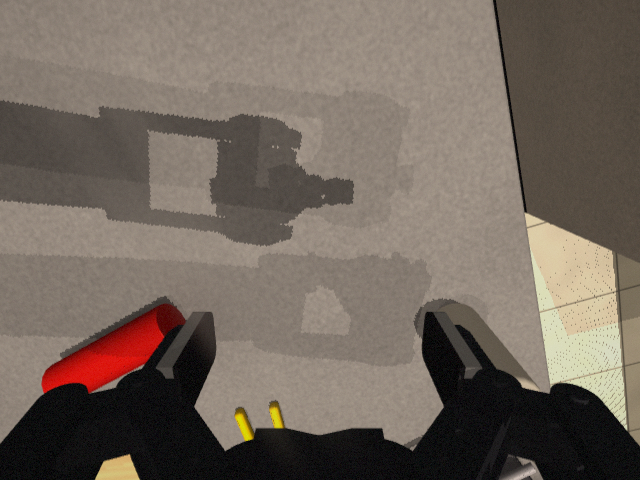

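Top view: the pale wooden cylinder at (307,233) is the rail. The red (131,144; 173,330), orange (475,141) and yellow (440,353) cylinders are look-alikes. The socket (U) is on the right at (362,185) and the solid block on the left at (254,165). The awl is at (316,170).

```bash
cat > h.py <<'E'
import numpy as np, cv2
from cell import *
from scipy.spatial.transform import Rotation as R
def cam(n,st=None):
    p=camera_params(n); f=240/np.tan(np.radians(p['vfov']/2))
    if 'view' in p: c2w=np.linalg.inv(p['view'])
    else:
        T=np.eye(4);T[:3,:3]=R.from_quat(st['ee_rot']).as_matrix();T[:3,3]=st['ee_pos'];c2w=T@p['mount']
    return f,p['cx'],p['cy'],c2w
def ray(C,px):
    f,cx,cy,M=C; d=np.array([(px[0]-cx)/f,-(px[1]-cy)/f,-1]); d=M[:3,:3]@d; return M[:3,3],d/np.linalg.norm(d)
def onz(C,px,z):
    o,d=ray(C,px); return o+d*(z-o[2])/d[2]
def proj(C,P):
    f,cx,cy,M=C; q=np.linalg.inv(M)@np.r_[P,1]; return np.array([cx+f*q[0]/-q[2],cy-f*q[1]/-q[2]])
def tri(l):
    A=np.zeros((3,3));b=np.zeros(3)
    for C,px in l:
        o,d=ray(C,px);Q=np.eye(3)-np.outer(d,d);A+=Q;b+=Q@o
    return np.linalg.solve(A,b)
E
python3 - <<'E'
from h import *
np.set_printoptions(precision=4,suppress=True)
T=cam('top');S=cam('side')
print('rail tri',tri([(T,(308,232.7)),(S,(331.6,236.6))]))
t=snapshot('top');s=snapshot('side')
for n,im,C in(('top',t,T),('side',s,S)):
    for o in ('rail','board','socket','spare_block'):
        for d in outline_of(o,n)[:6]:
            m=d['mask'].astype(np.uint8); c=cv2.findContours(m,0,1)[0]
            if not c: continue
            c=max(c,key=cv2.contourArea); r=cv2.minAreaRect(c)
            print(n,o,round(d['conf'],2),np.round(d['extent']),'rect',np.round(cv2.boxPoints(r),1).tolist())
cv2.imwrite('pics/b_top.png',cv2.resize(t[110:320,170:440],None,fx=2.9,fy=2.8,interpolation=2))
cv2.imwrite('pics/b_side.png',cv2.resize(s[160:330,260:460],None,fx=3.5,fy=3.5,interpolation=2))
E
```

```text
rail tri [0.5074 0.0143 0.0377]
top rail 0.92 [439. 352.  68.  58.] rect [[404.6000061035156, 337.5], [418.3999938964844, 320.8999938964844], [476.1000061035156, 368.70001220703125], [462.29998779296875, 385.29998779296875]]
top rail 0.75 [172. 330.  77.  35.] rect [[133.10000610351562, 326.79998779296875], [208.0, 311.29998779296875], [212.5, 332.8999938964844], [137.5, 348.3999938964844]]
top rail 0.69 [477. 139.  53.  69.] rect [[446.70001220703125, 164.3000030517578], [487.5, 104.80000305175781], [505.3999938964844, 117.0999984741211], [464.70001220703125, 176.60000610351562]]
top rail 0.63 [306. 233.  33.  72.] rect [[290.0, 266.20001220703125], [300.79998779296875, 196.0], [322.8999938964844, 199.39999389648438], [312.1000061035156, 269.6000061035156]]
top rail 0.58 [132. 145.  75.  40.] rect [[92.80000305175781, 146.60000610351562], [160.10000610351562, 119.0999984741211], [169.10000610351562, 141.10000610351562], [101.80000305175781, 168.60000610351562]]
top board 0.83 [305. 213. 230. 184.] rect [[188.60000610351562, 267.20001220703125], [216.39999389648438, 120.4000015258789
[... 1394 characters left out ...]
 144.  47.  31.] rect [[323.3999938964844, 137.89999389648438], [331.1000061035156, 122.9000015258789], [375.29998779296875, 145.6999969482422], [367.5, 160.6999969482422]]
side rail 0.57 [258. 365.  54.  73.] rect [[229.0, 393.0], [264.3999938964844, 322.20001220703125], [286.79998779296875, 333.3999938964844], [251.39999389648438, 404.20001220703125]]
side board 0.91 [362. 246. 180. 148.] rect [[270.0, 188.5], [431.0, 167.5], [448.5, 302.1000061035156], [287.6000061035156, 323.1000061035156]]
side spare_block 0.61 [372. 197.  31.  37.] rect [[355.29998779296875, 179.3000030517578], [383.1000061035156, 175.89999389648438], [387.3999938964844, 210.60000610351562], [359.6000061035156, 214.0]]
```

View pics/b_top.png

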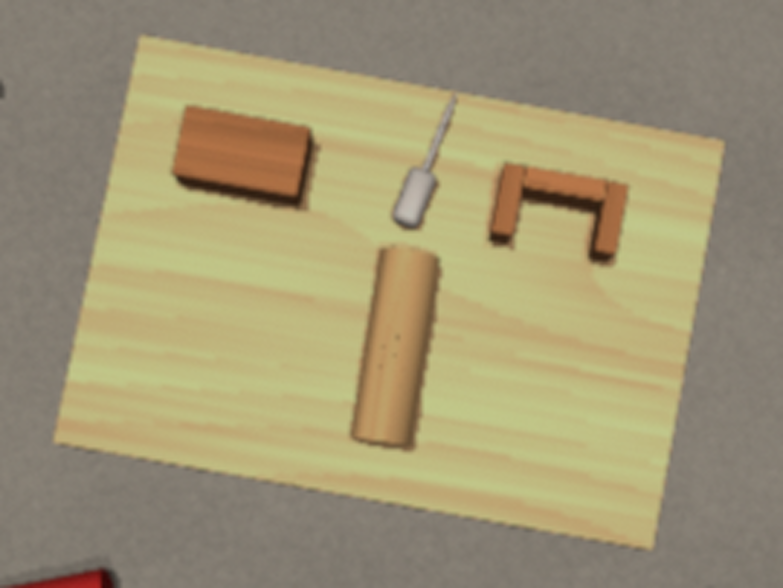

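View pics/b_side.png

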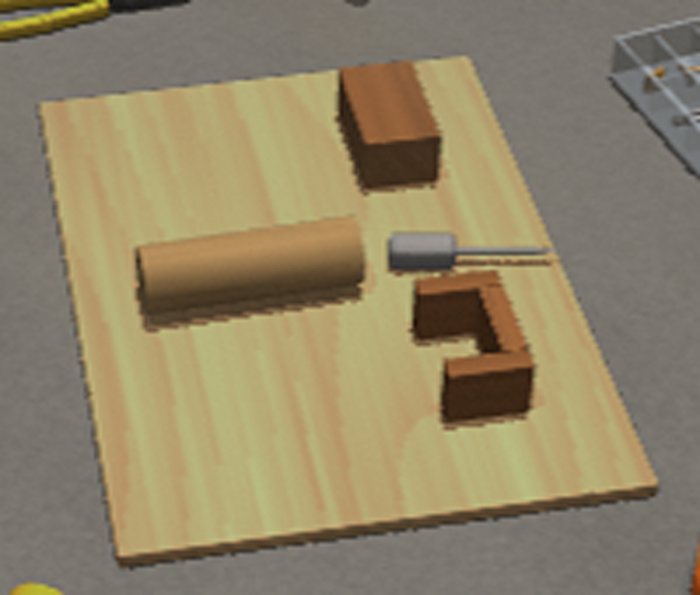

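Run:
```python
from h import *
np.set_printoptions(precision=4,suppress=True)
T=cam('top');S=cam('side')
t=lambda x,y:(170+x/2.9,110+y/2.8); s=lambda x,y:(260+x/3.5,160+y/3.5)
ct=[(140,37),(722,142),(652,548),(55,442)]; cs=[(470,58),(657,487),(118,557),(40,103)]
B=[]
for a,b in zip(ct,cs):
    p=onz(T,t(*a),.012);q=onz(S,s(*b),.012);B.append(p);print('board',p,q,'tri',tri([(T,t(*a)),(S,s(*b))]))
B=np.array(B);c=B.mean(0)
print('lens',[np.linalg.norm(B[i]-B[(i+1)%4]) for i in range(4)],'c',c)
ux=(B[0]+B[1]-B[2]-B[3])[:2];th=np.arctan2(ux[1],ux[0]);uy=(B[0]+B[3]-B[1]-B[2])[:2];print('yaw',th,np.arctan2(-uy[0],uy[1]))
sk=[((505,163),(497,273)),((627,184),(530,353)),((490,235),(415,283)),((590,253),(444,362))]
for a,b in sk: print('sock',tri([(T,t(*a)),(S,s(*b))]),onz(T,t(*a),.057),onz(S,s(*b),.057))
# rail ends: axis from silhouette mask in top
im=snapshot('top')
for d in outline_of('rail','top'):
    if abs(d['extent'][0]-306)<10:
        ys,xs=np.nonzero(d['mask']);P=np.array([onz(T,(x,y),.037)[:2] for x,y in zip(xs,ys)])
        m=P.mean(0);u=np.linalg.svd(P-m)[2][0];u*=np.sign(u[0]);print('rail',m,np.arctan2(u[1],u[0]),np.ptp((P-m)@u),np.ptp((P-m)@[-u[1],u[0]]))
```

```text
board [0.7774 0.2326 0.012 ] [0.7802 0.2293 0.012 ] tri [0.7802 0.2329 0.0091]
board [ 0.6887 -0.2548  0.012 ] [ 0.6882 -0.2591  0.012 ] tri [ 0.6901 -0.2559  0.0081]
board [ 0.3387 -0.1927  0.012 ] [ 0.3377 -0.1932  0.012 ] tri [ 0.3383 -0.1927  0.0112]
board [0.4267 0.2952 0.012 ] [0.4281 0.2973 0.012 ] tri [0.427  0.2945 0.0142]
lens [np.float64(0.4954329833424261), np.float64(0.3554330957627176), np.float64(0.4956948110050935), np.float64(0.35618051886969265)] c [0.5579 0.0201 0.012 ]
yaw -0.17615743148345753 -0.1791621251013347
sock [ 0.6589 -0.0696  0.0536] [ 0.6575 -0.0691  0.057 ] [ 0.6577 -0.073   0.057 ]
sock [ 0.6379 -0.1648  0.0668] [ 0.6406 -0.1667  0.057 ] [ 0.6428 -0.1556  0.057 ]
sock [ 0.5999 -0.0579  0.0528] [ 0.5972 -0.0571  0.057 ] [ 0.5997 -0.0625  0.057 ]
sock [ 0.5857 -0.1381  0.0517] [ 0.5827 -0.1367  0.057 ] [ 0.5852 -0.1433  0.057 ]
rail [0.5083 0.018 ] -0.14607156705132407 0.16381893520595203 0.049243966089021485
```

```bash
python3 -m handwheel '[-14,14,0,30,5, -14,14,0,30,5, -14,14,0,30,5, -14,14,0,30,5, -14,14,0,30,5]'
cat > goto.py <<'E'
import sys
from h import *
np.set_printoptions(precision=4,suppress=True)
s=ctrl.get_state();M=R.from_quat(s['ee_rot']).as_matrix()
d=np.array([float(v) for v in sys.argv[1:4]])-s['ee_pos'];th=float(sys.argv[4])
print('t',s['time'],'pos',s['ee_pos'],'F',s['wrist_force'],'w',s['width'],'tilt',M[:,2])
print('tool shift cm',100*M.T@d,'yaw deg',(np.degrees(np.arctan2(M[1,0],M[0,0]))-th+180)%360-180)
E
python3 goto.py .55 -.10 .30 -10.2
```

```text
time: 1.77
ee_pos: [0.2836, 0.4158, 0.3039]
ee_rot: [0.934, 0.356, 0.0, 0.0]
wrist_force: [0.9, 0.4, 0.2]
width: 0.05
t 1.7667 pos [0.2836 0.4158 0.3039] F [0.8579 0.4095 0.2002] w 0.05002192269336462 tilt [ 0.0005 -0.0004 -1.    ]
tool shift cm [-14.4523  56.2289   0.4254] yaw deg 51.93230874564358
```

```bash
python3 -m handwheel '[-5,20,0,30,5, -5,20,0,30,5, -5,20,0,30,5, -5,20,0,30,5, -5,20,0,30,5]'
python3 goto.py .55 -.10 .30 -10.2
```

```text
time: 2.18
ee_pos: [0.3801, 0.2341, 0.3042]
ee_rot: [0.995, 0.102, 0.001, -0.0]
wrist_force: [0.6, 0.9, 0.6]
width: 0.0498
t 2.1833 pos [0.3801 0.2341 0.3042] F [0.607  0.8541 0.5953] w 0.04980697093514957 tilt [ 0.0011  0.0003 -1.    ]
tool shift cm [ 9.8249 36.1728  0.4307] yaw deg 21.965184584255383
```

```bash
python3 -m handwheel '[5,19,0,22,5, 5,19,0,22,5, 5,19,0,22,5, 5,19,0,22,5, 5,19,0,22,5]'
python3 goto.py .55 -.10 .30 -10.2
```

```text
time: 2.6
ee_pos: [0.4689, 0.0576, 0.3043]
ee_rot: [0.996, -0.088, 0.001, 0.0]
wrist_force: [0.3, 1.1, 0.5]
width: 0.0502
t 2.6 pos [0.4689 0.0576 0.3043] F [0.3176 1.0523 0.5304] w 0.05016693209909711 tilt [ 0.0012 -0.0008 -1.    ]
tool shift cm [10.7544 14.0922  0.4506] yaw deg 0.06606754852927565
```

```bash
python3 -m handwheel '[10.7,14,0,0,5, 10.7,14,0,0,5, 10.7,14,0,0,5, 10.7,14,0,0,5, 10.7,14,0,0,5]'
cat > look.py <<'E'
import sys
from h import *
np.set_printoptions(precision=4,suppress=True)
k=sys.argv[1]
s=ctrl.get_state();im=snapshot('wrist');cv2.imwrite(f'pics/{k}.png',im)
C=cam('wrist',s);print(s['time'],s['ee_pos'])
for o in ('rail','socket'):
    for d in outline_of(o,'wrist')[:4]:
        m=d['mask'].astype(np.uint8);c=max(cv2.findContours(m,0,1)[0],key=cv2.contourArea)
        ys,xs=np.nonzero(m)
        P=np.array([onz(C,(x,y),.037 if o=='rail' else .057)[:2] for x,y in zip(xs,ys)])
        mm=P.mean(0);u=np.linalg.svd(P-mm,full_matrices=False)[2][0];u*=np.sign(u[0])
        print(o,round(d['conf'],2),np.round(d['extent']),'xy',mm,'ang',np.arctan2(u[1],u[0]),'size',np.ptp((P-mm)@u),np.ptp((P-mm)@[-u[1],u[0]]))
for o in ('rail_center','socket'):
    for d in pinpoint(o,'wrist')[:3]: print(o,round(d['conf'],2),d['centre'],onz(C,d['centre'],.037 if o!='socket' else .012))
E
python3 look.py c1
```

```text
time: 3.02
ee_pos: [0.5507, -0.1006, 0.3039]
ee_rot: [0.996, -0.089, 0.0, 0.001]
wrist_force: [0.5, -0.1, 0.6]
width: 0.0502
3.0167 [ 0.5507 -0.1006  0.3039]
rail 0.89 [236.  86. 198.  68.] xy [0.5017 0.0211] ang -0.14460938233759835 size 0.17111908980107288 0.051386833345621066
rail 0.78 [ 90. 391.  76.  89.] xy [ 0.2627 -0.2458] ang 0.7014658334995246 size 0.15637502524252728 0.047414605979765136
rail 0.54 [570. 422.  11.   9.] xy [ 0.7974 -0.3999] ang -0.9410578682729356 size 0.024104874734225578 0.004297016914017076
socket 0.62 [397. 209.  82. 115.] xy [ 0.6237 -0.1084] ang 1.384619548660282 size 0.1047819112472273 0.06479549808998857
rail_center 0.9 [242.9, 89.8] [0.5054 0.0171 0.037 ]
rail_center 0.88 [83.3, 409.2] [ 0.2404 -0.2824  0.037 ]
socket 0.81 [388.3, 198.2] [ 0.6209 -0.1048  0.012 ]
```

View pics/c1.png

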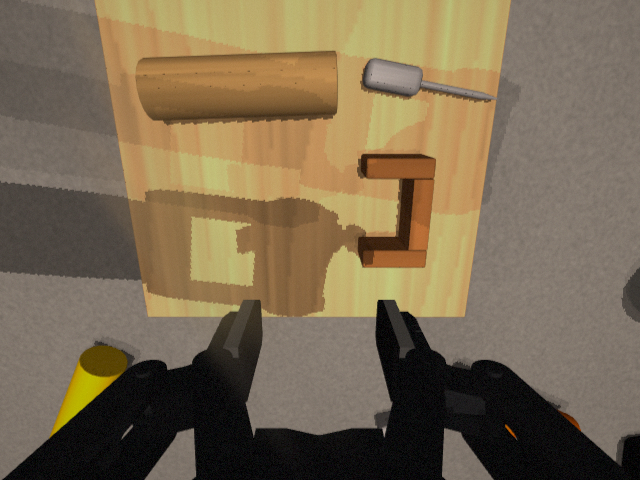

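Run:
```python
import cv2
im=cv2.imread('pics/c1.png')
cv2.imwrite('pics/c1s.png',cv2.resize(im[140:280,340:450],None,fx=4,fy=4,interpolation=2))
cv2.imwrite('pics/c1r.png',cv2.resize(im[30:140,120:350],None,fx=3.4,fy=3.4,interpolation=2))
```

```text
(no output)
```

View pics/c1s.png

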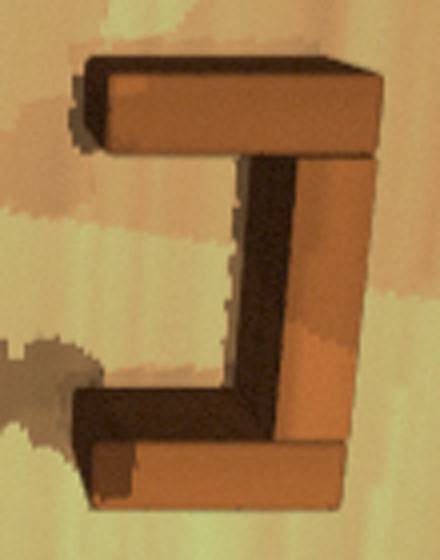

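View pics/c1r.png

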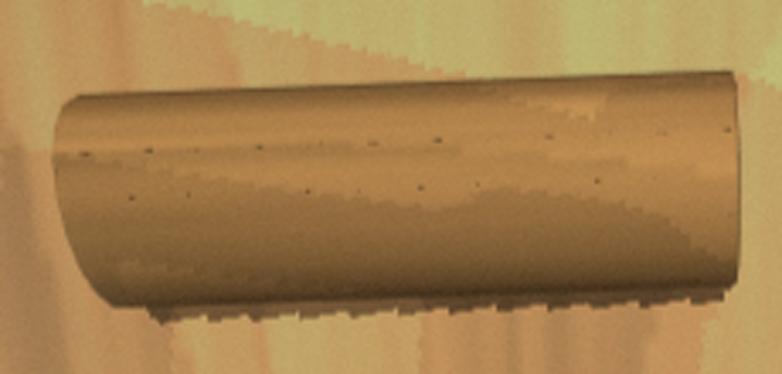

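```bash
cat > ax.py <<'E'
from h import *
def axis(C,up,lo):
    # silhouette lines (2 px each) -> axis line; bisector plane of tangent planes, r=.025
    o,_=ray(C,up[0]); ns=[]
    for a,b in (up,lo):
        n=np.cross(ray(C,a)[1],ray(C,b)[1]); n/=np.linalg.norm(n); ns.append(n)
    n=ns[0]+ns[1]; n/=np.linalg.norm(n)
    d=np.cross(ns[0],ns[1]); d/=np.linalg.norm(d); d*=np.sign(d[0])   # axis direction
    half=np.arccos(np.clip(ns[0]@ns[1],-1,1))/2; dist=.025/np.sin(half)
    v=np.cross(d,n); v*=-np.sign(v[2]); p=o+v*dist
    q=o+v*(.037-o[2])/v[2]
    return d,p,q
E
python3 - <<'E'
from ax import *
np.set_printoptions(precision=4,suppress=True)
s=ctrl.get_state();C=cam('wrist',s)
K=[(367.2,158.2),(435.5,158.7),(426,267.5),(363.2,267.5)]
P=np.array([onz(C,k,.057) for k in K]);print(P);print('lens',[np.linalg.norm(P[i]-P[(i+1)%4]) for i in range(4)])
u=(P[1]+P[2]-P[0]-P[3])[:2];v=(P[0]+P[1]-P[2]-P[3])[:2]
print('yaw x',np.arctan2(u[1],u[0]),'y',np.arctan2(-v[0],v[1]),'c',P.mean(0))
r=lambda x,y:(120+x/3.4,30+y/3.4)
d,p,q=axis(C,(r(80,96),r(735,71)),(r(115,306),r(735,290)))
print('rail dir',d,np.arctan2(d[1],d[0]),'pt',p,q)
# ends of axis: right end center approx visible at far end x ~ (738,180)
for px in (r(738,180),r(55,150)): print('end',onz(C,px,.05))
B=[onz(C,k,.012) for k in ((148,317),(466,317))];w=B[1]-B[0];print('board right edge',B,np.linalg.norm(w),np.arctan2(w[1],w[0]))
E
```

```text
[[ 0.5978 -0.0496  0.057 ]
 [ 0.6552 -0.06    0.057 ]
 [ 0.6392 -0.1591  0.057 ]
 [ 0.581  -0.1489  0.057 ]]
lens [np.float64(0.058357985267684015), np.float64(0.10034168880803682), np.float64(0.059146763934064685), np.float64(0.10076806029618578)]
yaw x -0.1762275489691662 y -0.16381621184023512 c [ 0.6183 -0.1044  0.057 ]
rail dir [ 0.9868 -0.1485  0.0648] -0.14937389186260414 pt [0.5881 0.013  0.039 ] [0.5883 0.0132 0.037 ]
end [0.5821 0.0138 0.05  ]
end [0.4219 0.0485 0.05  ]
board right edge [array([ 0.3361, -0.1864,  0.012 ]), array([ 0.6898, -0.248 ,  0.012 ])] 0.359002923901856 -0.17240274447071008
```

```bash
cat > fit.py <<'E'
from h import *
from scipy.optimize import least_squares
def cyl(p):
    x,y,t=p; a=np.linspace(0,2*np.pi,48,endpoint=False)
    return np.array([[x+l*np.cos(t)-.025*np.cos(k)*np.sin(t),y+l*np.sin(t)+.025*np.cos(k)*np.cos(t),.037+.025*np.sin(k)] for l in(-.08,.08) for k in a])
def fitrail(C,picks,p0=(.507,.015,-.15)):
    def res(p):
        h=cv2.convexHull(np.array([proj(C,q) for q in cyl(p)],np.float32))
        return [cv2.pointPolygonTest(h,(float(a),float(b)),True) for a,b in picks]
    r=least_squares(res,p0,diff_step=1e-3,x_scale=[.01,.01,.05],loss='soft_l1');return r.x,np.array(res(r.x))
def fitsock(C,picks,p0=(.618,-.105,-.17)): # picks: top-face corners FL FR BR BL (F=left wall)
    L=[(-.03,.051),(.03,.051),(.03,-.051),(-.03,-.051)]
    def res(p):
        c,s=np.cos(p[2]),np.sin(p[2])
        return np.concatenate([proj(C,[p[0]+c*a-s*b,p[1]+s*a+c*b,.057])-k for (a,b),k in zip(L,picks)])
    r=least_squares(res,p0);return r.x,r.fun
def rel(rail,sock):
    c,s=np.cos(sock[2]),np.sin(sock[2]);d=rail[:2]-sock[:2]
    along=c*d[0]+s*d[1];lat=-s*d[0]+c*d[1];ya=rail[2]-sock[2]
    return dict(lat_mm=1e3*lat,gap_mm=1e3*(-.03-along-.08),yaw_deg=np.degrees(ya))
E
python3 - <<'E'
from fit import *
np.set_printoptions(precision=4,suppress=True)
s=ctrl.get_state();C=cam('wrist',s)
r=lambda x,y:(120+x/3.4,30+y/3.4)
f,e=fitrail(C,[r(*k) for k in [(100,95),(250,89),(400,84),(700,72),(741,180),(738,250),(700,291),(400,299),(130,306),(53,150),(62,210),(85,270)]])
g,h=fitsock(C,[(367.2,158.2),(435.5,158.7),(426,267.5),(363.2,267.5)])
print('wrist',f,e,g,h,rel(f,g))
T=cam('top');t=lambda x,y:(170+x/2.9,110+y/2.8)
f,e=fitrail(T,[t(*k) for k in [(378,265),(365,345),(353,425),(440,262),(426,360),(413,435),(380,441),(410,246)]])
g,h=fitsock(T,[t(505,163),t(627,184),t(613,253),t(491,234)])
print('top',f,e,g,h,rel(f,g))
E
```

```text
wrist [ 0.5035  0.0254 -0.143 ] [ 0.6367  0.348   0.3534 -0.2239  0.5218  1.2526 -0.119   0.3199  0.7738
  0.0271  0.7108  1.0682] [ 0.6182 -0.1045 -0.1667] [-0.8097 -0.203   1.2203 -1.1401  0.211   0.7    -0.6659  1.0428] {'lat_mm': np.float64(109.1049789003297), 'gap_mm': np.float64(24.763909056489826), 'yaw_deg': np.float64(1.3579323995485084)}
top [ 0.5074  0.017  -0.144 ] [ 0.1381  0.007   0.2169  0.2073 -0.1637  0.3319  0.0005  0.0005] [ 0.6199 -0.1122 -1.7529] [  9.8183  -7.6021  -6.8406 -10.2994  -9.7091   7.8785   6.763    9.8363] {'lat_mm': np.float64(-134.0699402448121), 'gap_mm': np.float64(-3.2970787952962404), 'yaw_deg': np.float64(92.18570763725343)}
```

```bash
python3 - <<'E'
from fit import *
np.set_printoptions(precision=4,suppress=True)
T=cam('top');t=lambda x,y:(170+x/2.9,110+y/2.8)
f=np.array([.5074,.017,-.144])
g,h=fitsock(T,[t(491,234),t(505,163),t(627,184),t(612,253)])
print('top',g,h,rel(f,g))
E
python3 goto.py .525 -.065 .25 -9.7
```

```text
top [ 0.6197 -0.112  -0.1734] [-0.5755 -0.4097 -0.9505 -0.2647  0.31    0.0352  1.217   0.6265] {'lat_mm': np.float64(107.68948501147248), 'gap_mm': np.float64(22.894007814245622), 'yaw_deg': np.float64(1.683695855535361)}
t 3.2667 pos [ 0.5488 -0.0947  0.3038] F [-0.1818  0.1151  0.0791] w 0.04991560341818666 tilt [-0.0004  0.0006 -1.    ]
tool shift cm [-2.8506 -2.5134  5.3819] yaw deg -0.21831665577812487
```

```bash
python3 goto.py .507 .025 .165 -8.4
```

```text
t 3.2667 pos [ 0.5488 -0.0947  0.3038] F [-0.1818  0.1151  0.0791] w 0.04991560341818666 tilt [-0.0004  0.0006 -1.    ]
tool shift cm [ -6.1699 -11.0645  13.8878] yaw deg -1.5183166557781362
```

```bash
python3 -m handwheel '[-2,-4,4,-1.5,7.5, -4,-8,8,-1.5,7.5, -5,-10,11,-1.5,7.5, -6.2,-11,13.5,-1.5,7.5, -6.2,-11,13.9,-1.5,7.5]' 20; python3 -m handwheel '[0,0,0,0,7.5, 0,0,0,0,7.5, 0,0,0,0,7.5, 0,0,0,0,7.5, 0,0,0,0,7.5]'
python3 goto.py .507 .025 .14 -8.4; python3 look.py d1
python3 - <<'E'
from cell import *
import cv2
cv2.imwrite('pics/d1s.png',snapshot('side')[150:350,230:480].repeat(3,0).repeat(3,1))
E
```

```text
time: 3.68
ee_pos: [0.5034, 0.0272, 0.1612]
ee_rot: [0.997, -0.072, -0.003, -0.001]
wrist_force: [0.1, -1.1, -0.5]
width: 0.0752
time: 4.1
ee_pos: [0.5088, 0.0225, 0.1674]
ee_rot: [0.997, -0.074, 0.002, 0.0]
wrist_force: [-0.1, -0.3, -0.1]
width: 0.0754
t 4.1 pos [0.5088 0.0225 0.1674] F [-0.1031 -0.2661 -0.0881] w 0.07539973539366626 tilt [ 0.0043 -0.0005 -1.    ]
tool shift cm [-0.2275 -0.2162  2.738 ] yaw deg -0.1299631785997235
4.1 [0.5088 0.0225 0.1674]
rail 0.8 [315. 274. 296.  85.] xy [0.505  0.0196] ang -0.14510669735257573 size 0.1808319865419988 0.0550848398577716
socket 0.94 [525. 406. 128. 141.] xy [ 0.6159 -0.0667] ang 1.4748313938237874 size 0.11194381388482548 0.07645955956156347
rail_center 0.93 [311.8, 271.5] [0.5042 0.0209 0.037 ]
```

View pics/d1.png

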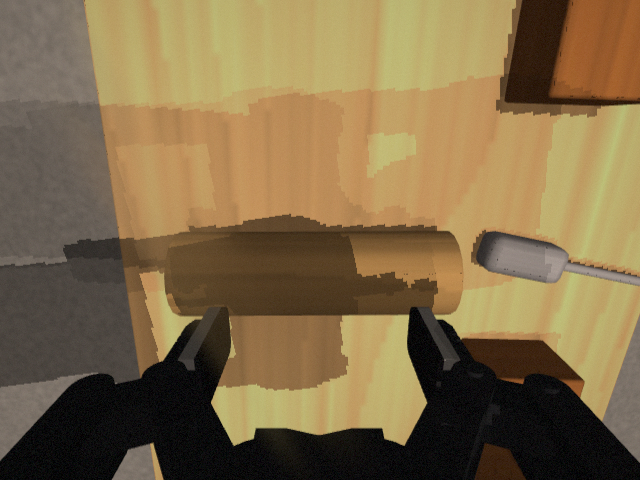

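View pics/d1s.png

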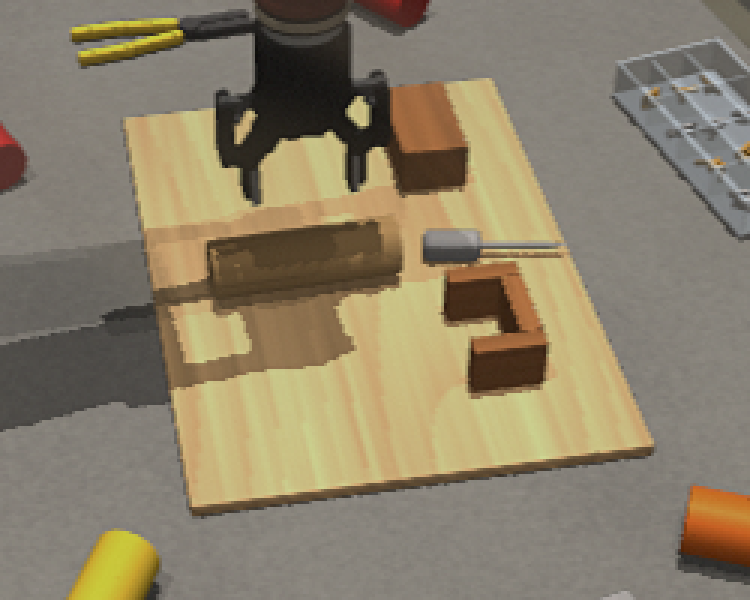

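```bash
python3 -m handwheel '[0,-0.3,1,0,7.5, 0,-0.3,2,0,7.5, 0,-0.3,2.7,0,7.5, 0,-0.3,2.7,0,7.5, 0,-0.3,2.7,0,7.5]'; python3 -m handwheel '[0,0,0.2,0,7.5, 0,0,0.4,0,7.5, 0,0,0.6,0,7.5, 0,0,0.7,0,7.5, 0,0,0.7,0,7.5]'
```

```text
time: 4.82
ee_pos: [0.5068, 0.0263, 0.1365]
ee_rot: [0.997, -0.074, -0.001, -0.0]
wrist_force: [-0.0, -0.9, 0.6]
width: 0.0747
time: 5.23
ee_pos: [0.5076, 0.0262, 0.1307]
ee_rot: [0.997, -0.074, -0.0, 0.0]
wrist_force: [0.2, 0.6, -0.3]
width: 0.0746
```

```bash
python3 -m handwheel '[0,0,0.1,0,7.5, 0,0,0.2,0,7.5, 0,0,0.3,0,7.5, 0,0,0.3,0,7.5, 0,0,0.3,0,7.5]'
```

```text
time: 5.65
ee_pos: [0.5076, 0.0262, 0.1278]
ee_rot: [0.997, -0.074, -0.0, 0.0]
wrist_force: [0.5, -0.5, 0.8]
width: 0.0751
```

```bash
python3 -m handwheel '[0,0,0.1,0,7.5, 0,0,0.2,0,7.5, 0,0,0.2,0,7.5, 0,0,0.2,0,7.5, 0,0,0.2,0,7.5]'
```

```text
time: 6.07
ee_pos: [0.5076, 0.0262, 0.1259]
ee_rot: [0.997, -0.074, -0.0, -0.0]
wrist_force: [-0.4, 0.1, 0.2]
width: 0.0748
```

```bash
python3 -m handwheel '[0,0,0.1,0,7.5, 0,0,0.2,0,7.5, 0,0,0.2,0,7.5, 0,0,0.2,0,7.5, 0,0,0.2,0,7.5]'
```

```text
time: 6.48
ee_pos: [0.508, 0.0263, 0.1251]
ee_rot: [0.997, -0.074, 0.0, -0.0]
wrist_force: [-3.0, 0.9, 7.8]
width: 0.0749
```

```bash
python3 -m handwheel '[0,0.2,0.04,0,7.5, 0,0.5,0.04,0.6,7.5, 0,0.9,0.04,1.2,7.5, 0,1.3,0.04,1.8,7.5, 0,1.7,0.04,2.4,7.5]';python3 -m handwheel '[0,0.4,0,0.6,7.5, 0,0.8,0,1.1,7.5, 0,1.1,0,1.5,7.5, 0,1.3,0,1.6,7.5, 0,1.3,0,1.6,7.5]'
```

```text
time: 6.9
ee_pos: [0.5058, 0.0093, 0.1252]
ee_rot: [0.996, -0.095, 0.001, 0.0]
wrist_force: [-3.1, -0.4, 8.8]
width: 0.0747
time: 7.32
ee_pos: [0.5036, -0.0038, 0.1252]
ee_rot: [0.994, -0.109, 0.001, 0.0]
wrist_force: [-1.3, -0.0, 6.7]
width: 0.0749
```

```bash
python3 -m handwheel '[0,0,0,0,7.5, 0,0,-0.6,0,7.5, 0,0,-2.5,0,7.5, 0,0,-4.5,0,7.5, 0,0,-4.5,0,7.5]'; python3 -m handwheel '[0,0,0,0,7.5, 0,0,0,0,7.5, 0,0,0,0,7.5, 0,0,0,0,7.5, 0,0,0,0,7.5]';python3 look.py e1; python3 -c "
from cell import *;import cv2
cv2.imwrite('pics/e1t.png',cv2.resize(snapshot('top')[110:320,170:440],None,fx=2.9,fy=2.8,interpolation=2))"
```

```text
time: 7.73
ee_pos: [0.5049, -0.0036, 0.1727]
ee_rot: [0.994, -0.109, 0.004, 0.0]
wrist_force: [0.9, -0.3, 1.1]
width: 0.075
time: 8.15
ee_pos: [0.5021, -0.0033, 0.1674]
ee_rot: [0.994, -0.109, -0.001, -0.0]
wrist_force: [-0.3, -0.1, 0.8]
width: 0.0751
8.15 [ 0.5021 -0.0033  0.1674]
rail 0.76 [320. 254. 302. 100.] xy [0.5036 0.0058] ang -0.14788305962495565 size 0.1810526599253091 0.05460858094494475
socket 0.82 [542. 377. 138. 171.] xy [ 0.6209 -0.0699] ang -1.307284406105249 size 0.12628558140185409 0.09514499481798522
rail_center 0.95 [319.5, 250.6] [0.5038 0.0075 0.037 ]
socket 0.57 [508.2, 353.0] [ 0.619  -0.1082  0.012 ]
```

View pics/e1.png

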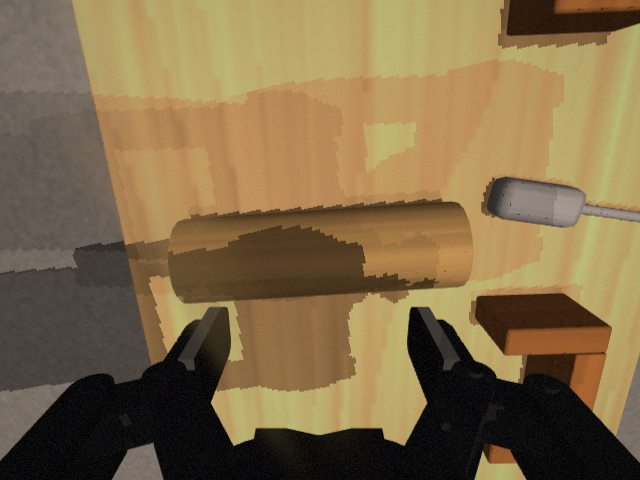

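View pics/e1t.png

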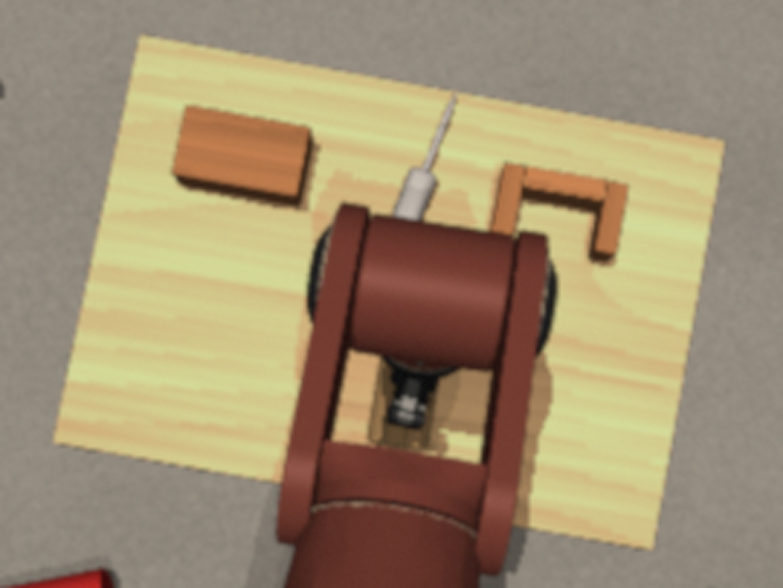

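Run:
```python
import cv2
im=cv2.imread('pics/e1.png');cv2.imwrite('pics/e1r.png',cv2.resize(im[190:320,150:490],None,fx=2.35,fy=4,interpolation=2))
im=cv2.imread('pics/d1.png');cv2.imwrite('pics/d1r.png',cv2.resize(im[210:340,150:490],None,fx=2.35,fy=4,interpolation=2))
```

```text
(no output)
```

View pics/e1r.png

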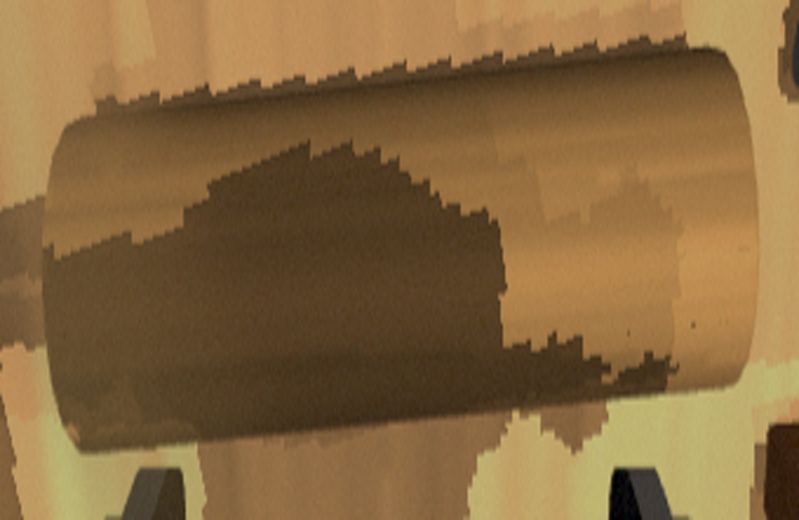

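View pics/d1r.png

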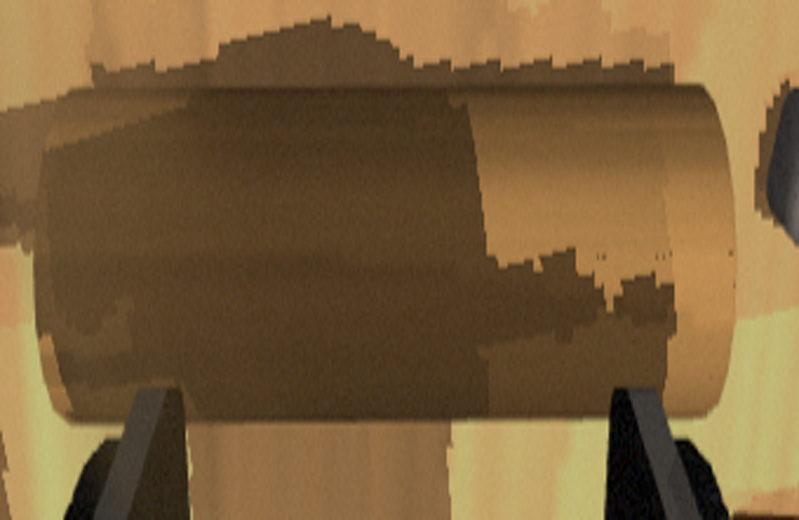

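```bash
cat >> fit.py <<'E'
def fakest(pos,rot):
    q=np.array(rot,float);return dict(ee_pos=np.array(pos),ee_rot=q/np.linalg.norm(q))
E
python3 - <<'E'
from fit import *
np.set_printoptions(precision=4,suppress=True)
sock=np.array([.6197,-.112,-.1734])
for nm,st,off,pk in (('d1',fakest((.5088,.0225,.1674),(.9972,-.0743,.002,0)),(150,210),[(90,89),(400,86),(690,85),(90,422),(400,419),(690,415),(736,250),(728,170),(728,350),(34,260),(40,190),(45,340)]),
 ('e1',fakest((.5021,-.0033,.1674),(.994,-.109,-.001,0)),(150,190),[(100,116),(400,82),(700,48),(110,450),(400,421),(700,391),(757,240),(752,170),(750,330),(43,260),(50,180),(60,380)])):
    C=cam('wrist',st);f,e=fitrail(C,[(off[0]+a/2.35,off[1]+b/4) for a,b in pk])
    print(nm,f,e,rel(f,sock))
s=ctrl.get_state();C=cam('wrist',s)
# socket left wall top corners in e1: near-left outer (478,297)bottom?; top face (505,355) near inner? 
print(s['ee_pos'],s['ee_rot'])
E
```

```text
d1 [ 0.5055  0.0196 -0.1448] [0.383  0.2427 0.563  0.7893 0.8591 1.2227 1.735  2.4786 3.0239 1.4128
 2.1448 4.4636] {'lat_mm': np.float64(109.90066222492946), 'gap_mm': np.float64(25.158861337307563), 'yaw_deg': np.float64(1.6388064917633596)}
e1 [ 0.5033  0.006  -0.1497] [0.3446 0.3219 0.2992 0.9901 0.7458 0.4932 1.7015 2.1599 2.4848 2.6054
 2.6781 5.7345] {'lat_mm': np.float64(96.11607185248461), 'gap_mm': np.float64(24.960935961144056), 'yaw_deg': np.float64(1.3554395757367783)}
[ 0.5027 -0.0033  0.1684] [ 0.9941 -0.1087 -0.0001  0.    ]
```

```bash
python3 goto.py .5075 .0135 .1285 -6.5
```

```text
t 8.45 pos [ 0.5027 -0.0033  0.1684] F [-1.0256  0.1381 -0.4334] w 0.0751895588232836 tilt [-0.0001  0.     -1.    ]
tool shift cm [ 0.1096 -1.7482  3.9914] yaw deg -5.98060948653702
```

```bash
python3 -m handwheel '[0.1,-1.7,1,-3,7.5, 0.1,-1.7,2,-6,7.5, 0.1,-1.7,3,-6,7.5, 0.1,-1.7,4,-6,7.5, 0.1,-1.7,4,-6,7.5]'; python3 -m handwheel '[0,0,0.1,0,7.5, 0,0,0.25,0,7.5, 0,0,0.4,0,7.5, 0,0,0.45,0,7.5, 0,0,0.45,0,7.5]'
```

```text
time: 8.87
ee_pos: [0.5057, 0.0131, 0.1258]
ee_rot: [0.998, -0.057, -0.002, -0.0]
wrist_force: [-0.2, 0.7, -0.8]
width: 0.0747
time: 9.28
ee_pos: [0.5079, 0.0129, 0.1252]
ee_rot: [0.998, -0.057, 0.0, 0.0]
wrist_force: [-1.2, 0.4, 5.0]
width: 0.0748
```

```bash
python3 -m handwheel '[0,0.2,0.08,0,7.5, -0.1,0.5,0.1,1,7.5, -0.2,0.9,0.1,2,7.5, -0.3,1.3,0.1,3,7.5, -0.4,1.7,0.1,3.8,7.5]';python3 -m handwheel '[-0.1,0.4,0,0.8,7.5, -0.2,0.8,0,1.6,7.5, -0.2,1.1,0,2.2,7.5, -0.2,1.3,0,2.2,7.5, -0.2,1.3,0,2.2,7.5]'
python3 -m handwheel '[0,0,0,0,7.5, 0,0,-0.6,0,7.5, 0,0,-2.5,0,7.5, 0,0,-4.2,0,7.5, 0,0,-4.2,0,7.5]'; python3 -m handwheel '[0,0,0,0,7.5, 0,0,0,0,7.5, 0,0,0,0,7.5, 0,0,0,0,7.5, 0,0,0,0,7.5]';python3 look.py f1;python3 - <<'E'
import cv2
im=cv2.imread('pics/f1.png');cv2.imwrite('pics/f1r.png',cv2.resize(im[180:320,150:490],None,fx=2.35,fy=4,interpolation=2))
E
```

```text
time: 9.7
ee_pos: [0.5037, -0.004, 0.1254]
ee_rot: [0.996, -0.09, 0.003, 0.0]
wrist_force: [4.3, -1.3, 5.4]
width: 0.0748
time: 10.12
ee_pos: [0.4993, -0.0167, 0.1253]
ee_rot: [0.994, -0.109, 0.003, 0.0]
wrist_force: [2.8, -1.1, 6.3]
width: 0.0748
time: 10.53
ee_pos: [0.4986, -0.0162, 0.1683]
ee_rot: [0.994, -0.109, 0.003, 0.0]
wrist_force: [0.3, 0.0, 0.4]
width: 0.0747
time: 10.95
ee_pos: [0.4965, -0.0157, 0.1639]
ee_rot: [0.994, -0.109, -0.001, -0.0]
wrist_force: [-0.1, 0.9, -0.2]
width: 0.0749
10.95 [ 0.4965 -0.0157  0.1639]
rail 0.91 [328. 255. 306. 100.] xy [ 0.5023 -0.0073] ang -0.14900094679356576 size 0.18134463939819392 0.05403217859097048
socket 0.85 [558. 364. 147. 175.] xy [ 0.6228 -0.0734] ang -1.0437283094670826 size 0.12498842744636027 0.10893526763487177
rail_center 0.96 [327.8, 253.7] [ 0.5028 -0.0067  0.037 ]
socket 0.66 [517.2, 341.1] [ 0.6186 -0.1092  0.012 ]
```

View pics/f1r.png

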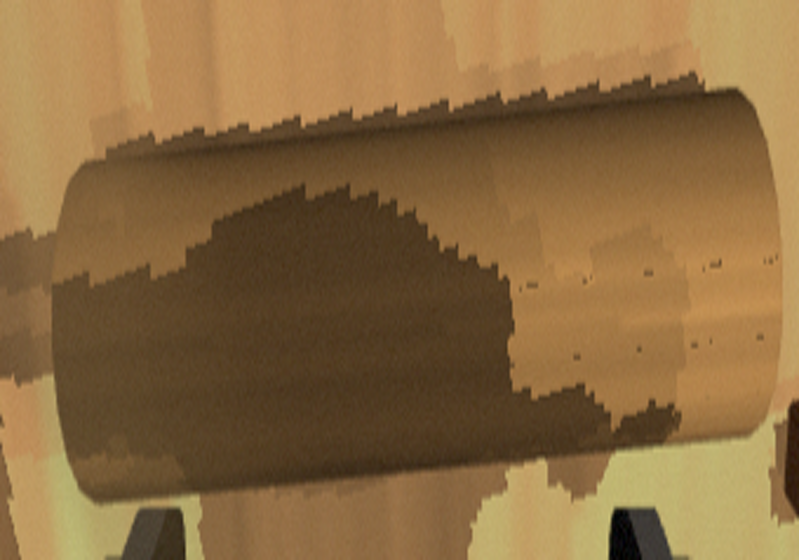

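```bash
python3 goto.py .503 .0010 .1285 -8.6
```

```text
t 11.2 pos [ 0.4971 -0.0158  0.1648] F [ 0.307  -0.4609 -0.0821] w 0.07461467666675554 tilt [-0.0003  0.0001 -1.    ]
tool shift cm [ 0.2142 -1.7705  3.6338] yaw deg -3.879118041632921
```

```bash
python3 -m handwheel '[0.2,-1.7,1,-3,7.5, 0.2,-1.75,2,-3.9,7.5, 0.2,-1.75,3,-3.9,7.5, 0.2,-1.75,3.6,-3.9,7.5, 0.2,-1.75,3.6,-3.9,7.5]'; python3 -m handwheel '[0,0,0.1,0,7.5, 0,0,0.25,0,7.5, 0,0,0.4,0,7.5, 0,0,0.48,0,7.5, 0,0,0.48,0,7.5]'
```

```text
time: 11.62
ee_pos: [0.5014, 0.0007, 0.1267]
ee_rot: [0.997, -0.075, -0.002, -0.0]
wrist_force: [0.5, 0.8, -0.4]
width: 0.075
time: 12.03
ee_pos: [0.5034, 0.0007, 0.1252]
ee_rot: [0.997, -0.075, 0.0, 0.0]
wrist_force: [-1.6, 0.9, 2.3]
width: 0.0748
```

```bash
python3 -m handwheel '[0,0.2,0.05,0,7.5, 0,0.6,0.05,0,7.5, 0,1,0.05,0,7.5, 0,1.5,0.05,0,7.5, 0,2,0.05,0,7.5]';python3 -m handwheel '[0,0.5,0,0,7.5, 0,0.9,0,0,7.5, 0,1.3,0,0,7.5, 0,1.6,0,0,7.5, 0,1.6,0,0,7.5]'
```

```text
time: 12.45
ee_pos: [0.5004, -0.0192, 0.1252]
ee_rot: [0.997, -0.075, 0.0, 0.0]
wrist_force: [-3.6, 0.3, 7.7]
width: 0.0749
time: 12.87
ee_pos: [0.4979, -0.0355, 0.125]
ee_rot: [0.997, -0.075, 0.0, 0.0]
wrist_force: [-3.2, 0.6, 6.9]
width: 0.0748
```

```bash
python3 -m handwheel '[0,0,-0.5,0,7.5, 0,0,-1.2,0,7.5, 0,-0.9,-1.2,0,7.5, 0,-1.8,-0.8,0,7.5, 0,-1.8,-0.3,0,7.5]'; python3 -m handwheel '[0,0,0.1,0,7.5, 0,0,0.2,0,7.5, 0,0,0.3,0,7.5, 0,0,0.3,0,7.5, 0,0,0.3,0,7.5]'
```

```text
time: 13.28
ee_pos: [0.5006, -0.0155, 0.1268]
ee_rot: [0.997, -0.074, 0.001, -0.0]
wrist_force: [-0.5, 0.5, -0.2]
width: 0.0748
time: 13.7
ee_pos: [0.5002, -0.0167, 0.1248]
ee_rot: [0.997, -0.074, -0.001, -0.0]
wrist_force: [-6.7, 2.1, 11.9]
width: 0.0749
```

```bash
python3 -m handwheel '[0,0.2,0,0,7.5, 0,0.6,0,0,7.5, 0,1,0,0,7.5, 0,1.5,0,0,7.5, 0,2,0,0,7.5]';python3 -m handwheel '[0,0.5,0,0,7.5, 0,0.9,0,0,7.5, 0,1.3,0,0,7.5, 0,1.6,0,0,7.5, 0,1.6,0,0,7.5]'
python3 -m handwheel '[0,0,0,0,7.5, 0,0,-0.6,0,7.5, 0,0,-2.5,0,7.5, 0,0,-4.2,0,7.5, 0,0,-4.2,0,7.5]'; python3 -m handwheel '[0,0,0,0,7.5, 0,0,0,0,7.5, 0,0,0,0,7.5, 0,0,0,0,7.5, 0,0,0,0,7.5]';python3 look.py g1
```

```text
time: 14.12
ee_pos: [0.4972, -0.0368, 0.1251]
ee_rot: [0.997, -0.074, -0.001, 0.0]
wrist_force: [-7.4, 1.0, 13.7]
width: 0.0746
time: 14.53
ee_pos: [0.4947, -0.0531, 0.125]
ee_rot: [0.997, -0.075, -0.001, 0.0]
wrist_force: [-6.6, 0.5, 11.6]
width: 0.0751
time: 14.95
ee_pos: [0.4966, -0.0529, 0.1687]
ee_rot: [0.997, -0.075, 0.003, 0.001]
wrist_force: [1.7, -0.3, 1.8]
width: 0.0751
time: 15.37
ee_pos: [0.4943, -0.0524, 0.1646]
ee_rot: [0.997, -0.075, -0.001, -0.0]
wrist_force: [-0.4, 0.2, 0.0]
width: 0.0747
15.3667 [ 0.4943 -0.0524  0.1646]
rail 0.8 [322. 255. 307.  85.] xy [ 0.4961 -0.0441] ang -0.14823364015345133 size 0.18111605699344435 0.053359760511262275
socket 0.89 [550. 319. 166. 166.] xy [ 0.6202 -0.0871] ang -1.3190008164946576 size 0.12558260542234734 0.0919685796136635
rail_center 0.92 [320.0, 255.4] [ 0.4954 -0.0435  0.037 ]
```

View pics/g1.png

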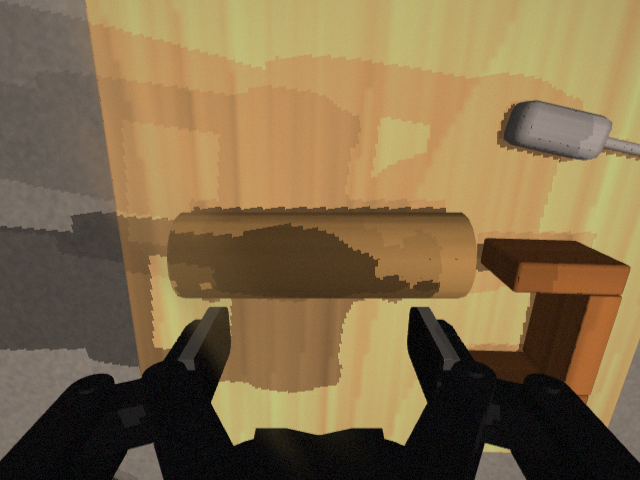

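```bash
python3 goto.py .4975 -.0355 .1285 -8.5
```

```text
t 15.6167 pos [ 0.4948 -0.0526  0.1656] F [-0.0153  0.2632 -0.0953] w 0.07482158722290373 tilt [-0.0002  0.0001 -1.    ]
tool shift cm [ 0.014  -1.7283  3.7052] yaw deg -0.07905696290782771
```

```bash
python3 -m handwheel '[0,-1.7,1,0,7.5, 0,-1.7,2,0,7.5, 0,-1.7,3,0,7.5, 0,-1.7,3.7,0,7.5, 0,-1.7,3.7,0,7.5]'; python3 -m handwheel '[0,0,0.1,0,7.5, 0,0,0.25,0,7.5, 0,0,0.4,0,7.5, 0,0,0.48,0,7.5, 0,0,0.48,0,7.5]'
```

```text
time: 16.03
ee_pos: [0.4959, -0.0358, 0.1263]
ee_rot: [0.997, -0.075, -0.002, -0.0]
wrist_force: [-0.2, 0.3, 0.7]
width: 0.0752
time: 16.45
ee_pos: [0.4979, -0.036, 0.1251]
ee_rot: [0.997, -0.075, 0.0, 0.0]
wrist_force: [-2.4, 0.7, 4.0]
width: 0.0752
```

```bash
python3 -m handwheel '[0,0.2,0.03,0,7.5, 0,0.6,0.03,0,7.5, 0,1,0.03,0,7.5, 0,1.5,0.03,0,7.5, 0,2,0.03,0,7.5]';python3 -m handwheel '[0,0.5,0,0,7.5, 0,0.9,0,0,7.5, 0,1.3,0,0,7.5, 0,1.6,0,0,7.5, 0,1.6,0,0,7.5]'; python3 -m handwheel '[0,0,-0.5,0,7.5, 0,0,-1.2,0,7.5, 0,-0.9,-1.2,0,7.5, 0,-1.8,-0.8,0,7.5, 0,-1.8,-0.3,0,7.5]'; python3 -m handwheel '[0,0,0.1,0,7.5, 0,0,0.2,0,7.5, 0,0,0.27,0,7.5, 0,0,0.27,0,7.5, 0,0,0.27,0,7.5]'
```

```text
time: 16.87
ee_pos: [0.4949, -0.0559, 0.1252]
ee_rot: [0.997, -0.075, 0.0, 0.0]
wrist_force: [-2.5, 0.2, 7.0]
width: 0.0747
time: 17.28
ee_pos: [0.4925, -0.0722, 0.125]
ee_rot: [0.997, -0.075, 0.0, 0.0]
wrist_force: [-2.9, -0.1, 5.0]
width: 0.075
time: 17.7
ee_pos: [0.4951, -0.0521, 0.1268]
ee_rot: [0.997, -0.074, 0.001, -0.0]
wrist_force: [0.4, -0.5, -0.2]
width: 0.0749
time: 18.12
ee_pos: [0.4947, -0.0533, 0.1248]
ee_rot: [0.997, -0.074, -0.001, -0.0]
wrist_force: [-3.9, 0.9, 10.6]
width: 0.075
```

```bash
python3 -m handwheel '[0,0.2,0,0,7.5, 0,0.6,0,0,7.5, 0,1,0,0,7.5, 0,1.5,0,0,7.5, 0,2,0,0,7.5]';python3 -m handwheel '[0,0.5,0,0,7.5, 0,0.9,0,0,7.5, 0,1.2,0,0,7.5, 0,1.4,0,0,7.5, 0,1.4,0,0,7.5]'
python3 -m handwheel '[0,0,0,0,7.5, 0,0,-0.6,0,7.5, 0,1,-3,0,7.5, 0,5,-7,0,7.5, 0,9,-10,0,7.5]'; python3 -m handwheel '[0,4,-4,0,7.5, 0,7,-4,0,7.5, 0,7,-4,0,7.5, 0,7,-4,0,7.5, 0,7,-4,0,7.5]'; python3 -m handwheel '[0,0,0,0,7.5, 0,0,0,0,7.5, 0,0,0,0,7.5, 0,0,0,0,7.5, 0,0,0,0,7.5]'; python3 look.py h1; python3 goto.py .5 0 .2 -8.5;python3 -c "
from cell import *;import cv2
t=snapshot('top');cv2.imwrite('pics/h1t.png',t)"
```

```text
time: 18.53
ee_pos: [0.4917, -0.0734, 0.1251]
ee_rot: [0.997, -0.074, -0.001, 0.0]
wrist_force: [-6.5, 1.5, 12.3]
width: 0.0752
time: 18.95
ee_pos: [0.4895, -0.0876, 0.125]
ee_rot: [0.997, -0.075, -0.001, 0.0]
wrist_force: [-6.1, 0.8, 11.5]
width: 0.0755
time: 19.37
ee_pos: [0.4783, -0.1578, 0.2095]
ee_rot: [0.997, -0.073, -0.001, -0.0]
wrist_force: [1.2, -0.8, -0.4]
width: 0.0749
time: 19.78
ee_pos: [0.468, -0.2271, 0.2481]
ee_rot: [0.997, -0.075, -0.001, -0.001]
wrist_force: [0.2, 0.3, -0.3]
width: 0.075
time: 20.2
ee_pos: [0.4685, -0.2269, 0.2491]
ee_rot: [0.997, -0.074, -0.0, -0.0]
wrist_force: [0.1, 0.0, -0.4]
width: 0.0751
20.2 [ 0.4685 -0.2269  0.2491]
rail 0.96 [ 77. 329. 112. 163.] xy [ 0.2406 -0.2819] ang 0.855090209339089 size 0.19727696706826087 0.05579417579245323
rail 0.86 [320.  31. 256.  59.] xy [ 0.4899 -0.0856] ang -0.1491710256793295 size 0.1742546506878715 0.03569197882176661
rail 0.7 [587. 337. 105.  96.] xy [ 0.6927 -0.3571] ang -0.7302119334986541 size 0.1421735803970966 0.054738879099869284
socket 0.79 [514.  58. 136. 116.] xy [ 0.62   -0.1315] ang 0.8278029923894825 size 0.09768483901895636 0.06679622100838753
rail_center 0.88 [320.0, 18.6] [ 0.4906 -0.0796  0.037 ]
rail_center 0.85 [621.3, 348.3] [ 0.7226 -0.3789  0.037 ]
rail_center 0.81 [74.0, 329.5] [ 0.2381 -0.2869  0.037 ]
t 20.45 pos [ 0.4685 -0.2275  0.2495] F [1.0631 0.975  0.6639] w 0.0752698048405729 tilt [ 0.0001 -0.0001 -1.    ]
tool shift cm [ -0.2743 -22.9655   4.9479] yaw deg -0.07078541225703816
```

View pics/h1.png

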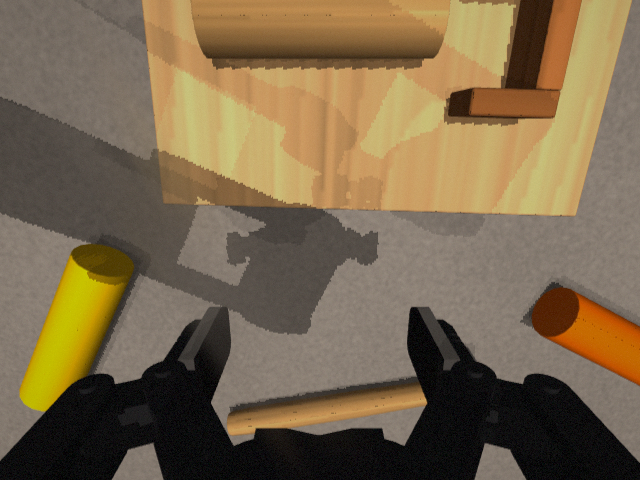

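View pics/h1t.png

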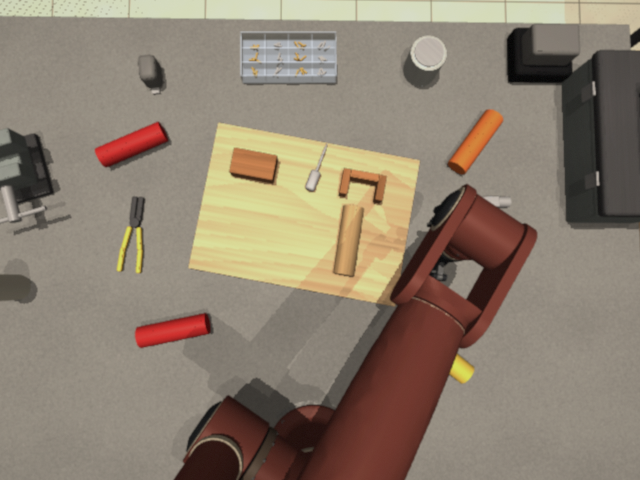

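```bash
python3 -m handwheel '[2,-3,-3,0,7.5, 4,-6,-6,0,7.5, 5,-9,-6,0,7.5, 5,-9,-6,0,7.5, 5,-9,-6,0,7.5]'; python3 -m handwheel '[0,0,0,0,7.5, 0,0,0,0,7.5, 0,0,0,0,7.5, 0,0,0,0,7.5, 0,0,0,0,7.5]'; python3 -c "
from h import *
t=cv2.imread('pics/h1t.png');cv2.imwrite('pics/h1tz.png',cv2.resize(t[155:285,310:410],None,fx=6,fy=4.5,interpolation=2))
s=ctrl.get_state();np.save('h2.npy',np.r_[s['ee_pos'],s['ee_rot']]);im=snapshot('wrist');cv2.imwrite('pics/h2.png',im);print(s['ee_pos'])"
```

```text
time: 20.92
ee_pos: [0.5322, -0.1448, 0.3104]
ee_rot: [0.997, -0.073, 0.001, 0.0]
wrist_force: [-0.3, 0.2, -1.1]
width: 0.0751
time: 21.33
ee_pos: [0.5308, -0.1467, 0.309]
ee_rot: [0.997, -0.075, -0.0, -0.0]
wrist_force: [0.5, -0.7, -0.2]
width: 0.0751
[ 0.53082645 -0.14672514  0.30898513]
```

View pics/h1tz.png

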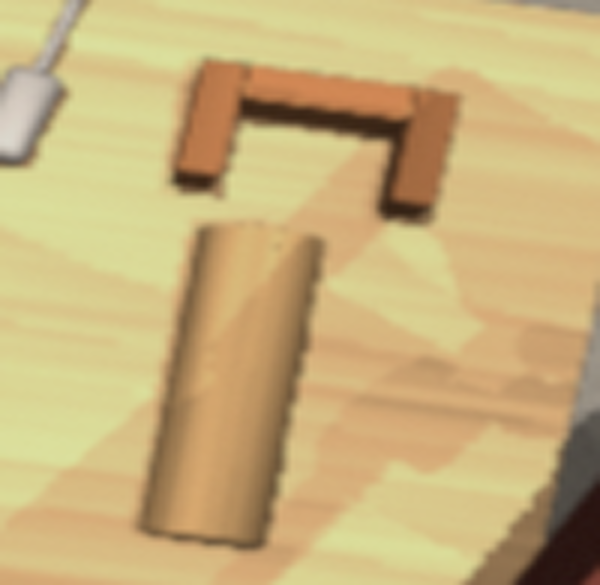

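View pics/h2.png

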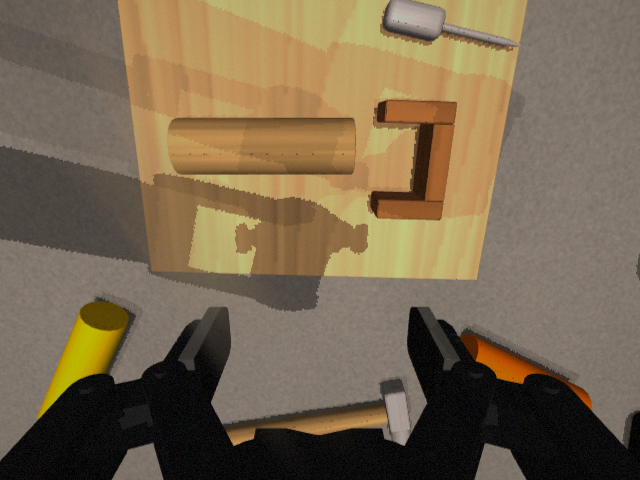

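Run:
```python
import cv2
im=cv2.imread('pics/h2.png');cv2.imwrite('pics/h2r.png',cv2.resize(im[105:185,160:365],None,fx=3.9,fy=6,interpolation=2))
cv2.imwrite('pics/h2s.png',cv2.resize(im[90:230,360:470],None,fx=5,fy=4,interpolation=2))
```

```text
(no output)
```

View pics/h2r.png

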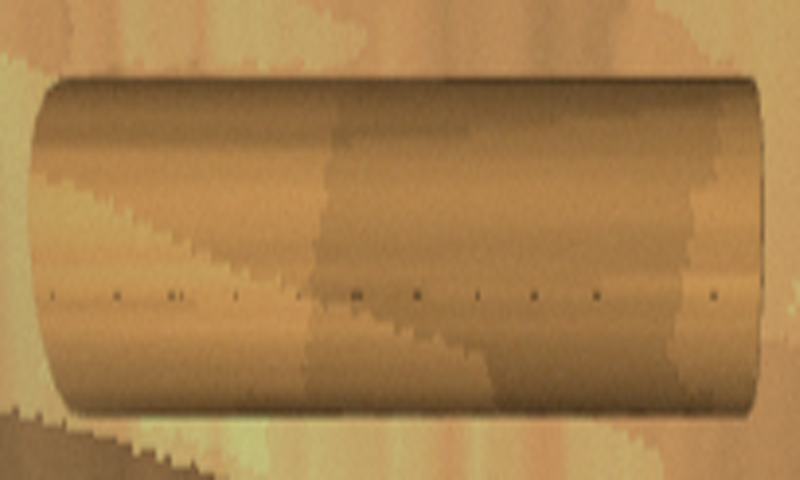

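View pics/h2s.png

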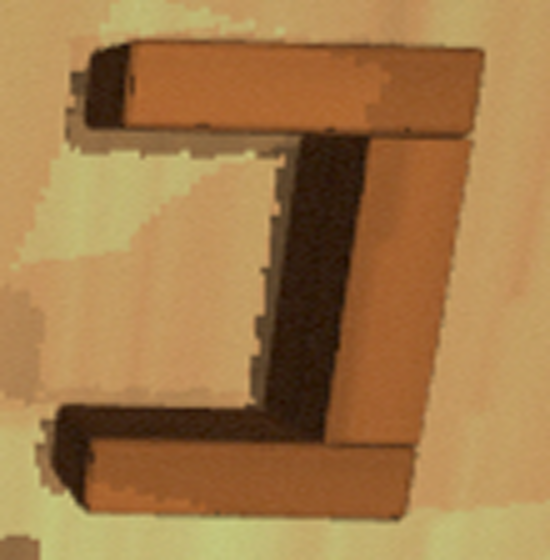

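Run:
```python
from fit import *
np.set_printoptions(precision=4,suppress=True)
v=np.load('h2.npy');C=cam('wrist',fakest(v[:3],v[3:]))
r=lambda a,b:(160+a/3.9-.3,105+b/6-.3); q=lambda a,b:(360+a/5-.4,90+b/4-.4)
f,e=fitrail(C,[r(*k) for k in[(80,78),(400,78),(740,78),(90,414),(400,415),(730,415),(763,180),(764,300),(28,200),(32,270),(45,345)]],(.49,-.083,-.15))
g,h=fitsock(C,[q(131,42),q(484,50),q(405,519),q(90,511)])
print('wrist',f,e,g,h,rel(f,g))
T=cam('top');t=lambda x,y:(310+x/6-.4,155+y/4.5-.4)
f,e=fitrail(T,[t(*k) for k in[(198,250),(170,390),(147,510),(321,250),(295,390),(268,530),(200,541),(262,222)]],(.49,-.083,-.15))
g,h=fitsock(T,[t(177,175),t(206,60),t(460,95),t(432,207)])
print('top',f,e,g,h,rel(f,g))
```

```text
wrist [ 0.4913 -0.079  -0.1513] [0.3853 0.3524 0.3174 0.4275 0.3039 0.3498 0.9129 0.2441 0.1272 0.3174
 0.6163] [ 0.6199 -0.1114 -0.1727] [-0.708  -0.7885  1.1285 -1.0918  0.9642  0.9267 -1.4288  1.5227] {'lat_mm': np.float64(9.839000465494571), 'gap_mm': np.float64(22.26528377479149), 'yaw_deg': np.float64(1.2297930566303188)}
top [ 0.4922 -0.0807 -0.1447] [ 0.5487  0.4193  0.4734  0.5102  0.4207  0.4963 -0.6586 -0.6353] [ 0.6198 -0.1121 -0.1741] [-0.3184 -0.3727 -0.6824 -0.0258  0.3085  0.0247  0.693   0.3667] {'lat_mm': np.float64(8.834174611679686), 'gap_mm': np.float64(21.058289806168986), 'yaw_deg': np.float64(1.684464383029131)}
```

```bash
python3 goto.py .4931 -.0711 .1285 -8.5
```

```text
t 21.3833 pos [ 0.5309 -0.1466  0.3091] F [-0.1774 -0.185  -0.9123] w 0.07492536613631773 tilt [-0.0005  0.0002 -1.    ]
tool shift cm [-4.8652 -6.8925 18.0641] yaw deg -0.1426340558082586
```

```bash
python3 -m handwheel '[-1.5,-2,3,0,7.5, -3,-4,6,0,7.5, -4.9,-6.9,9,0,7.5, -4.9,-6.9,12,0,7.5, -4.9,-6.9,14,0,7.5]'; python3 -m handwheel '[0,0,2,0,7.5, 0,0,3.5,0,7.5, 0,0,4,0,7.5, 0,0,4,0,7.5, 0,0,4,0,7.5]'; python3 goto.py .4931 -.0711 .1242 -8.5
```

```text
time: 21.8
ee_pos: [0.4908, -0.0688, 0.166]
ee_rot: [0.997, -0.074, -0.002, -0.001]
wrist_force: [0.1, -0.9, -1.5]
width: 0.0751
time: 22.22
ee_pos: [0.4935, -0.0708, 0.13]
ee_rot: [0.997, -0.075, 0.0, 0.0]
wrist_force: [0.6, 0.3, -0.0]
width: 0.0748
t 22.2167 pos [ 0.4935 -0.0708  0.13  ] F [ 0.6196  0.2527 -0.0104] w 0.0748166405515146 tilt [ 0.0006 -0.0002 -1.    ]
tool shift cm [-0.0334  0.0379  0.5837] yaw deg -0.10017713715433274
```

```bash
python3 -m handwheel '[0,0,0.15,0,7.5, 0,0,0.3,0,7.5, 0,0,0.45,0,7.5, 0,0,0.58,0,7.5, 0,0,0.58,0,7.5]'; python3 -m handwheel '[0,0.2,0,0,7.5, 0,0.5,0,0,7.5, 0,0.8,0,0,7.5, 0,1.1,0,0,7.5, 0,1.4,0,0,7.5]';python3 -m handwheel '[0,0.2,0,0,7.5, 0,0.35,0,0,7.5, 0,0.45,0,0,7.5, 0,0.45,0,0,7.5, 0,0.45,0,0,7.5]'
```

```text
time: 22.63
ee_pos: [0.4938, -0.0707, 0.125]
ee_rot: [0.997, -0.075, 0.001, 0.0]
wrist_force: [-1.4, 0.5, 4.4]
width: 0.0749
time: 23.05
ee_pos: [0.4917, -0.0847, 0.1252]
ee_rot: [0.997, -0.075, 0.001, 0.0]
wrist_force: [-1.9, 1.4, 6.4]
width: 0.0752
time: 23.47
ee_pos: [0.491, -0.0892, 0.1252]
ee_rot: [0.997, -0.075, 0.001, 0.0]
wrist_force: [-2.2, 0.4, 6.4]
width: 0.0749
```

```bash
python3 -m handwheel '[0,0,-0.5,0,7.5, 0,0,-1.2,0,7.5, 0.2,-0.5,-1.2,0,7.5, 0.2,-0.9,-0.8,0,7.5, 0.2,-0.9,-0.3,0,7.5]'; python3 -m handwheel '[0,0,0.15,0,7.5, 0,0,0.3,0,7.5, 0,0,0.4,0,7.5, 0,0,0.48,0,7.5, 0,0,0.48,0,7.5]'
```

```text
time: 23.88
ee_pos: [0.4942, -0.0796, 0.1269]
ee_rot: [0.997, -0.074, 0.001, 0.0]
wrist_force: [-0.1, -0.3, 0.2]
width: 0.0751
time: 24.3
ee_pos: [0.494, -0.0801, 0.1245]
ee_rot: [0.997, -0.075, -0.001, -0.0]
wrist_force: [-11.1, 3.8, 21.1]
width: 0.0754
```

```bash
python3 -m handwheel '[-0.2,0,0,0,7.5, -0.4,0,0,0,7.5, -0.6,0,0,0,7.5, -0.8,0,0,0,7.5, -1,0,0,0,7.5]'
```

```text
time: 24.72
ee_pos: [0.4871, -0.0795, 0.125]
ee_rot: [0.997, -0.075, 0.005, 0.001]
wrist_force: [6.2, -0.5, 8.5]
width: 0.0751
```

```bash
python3 -m handwheel '[0,0,-0.3,0,7.5, 0,0,-1,0,7.5, 0.5,3,-4,0,7.5, 2,5,-8,0,7.5, 3,6,-12,0,7.5]'; python3 -m handwheel '[1,1,-4,0,7.5, 1.5,1.3,-6.5,0,7.5, 1.5,1.3,-6.5,0,7.5, 1.5,1.3,-6.5,0,7.5, 1.5,1.3,-6.5,0,7.5]'; python3 -m handwheel '[0,0,0,0,7.5, 0,0,0,0,7.5, 0,0,0,0,7.5, 0,0,0,0,7.5, 0,0,0,0,7.5]'; python3 -c "
from h import *
s=ctrl.get_state();np.save('i2.npy',np.r_[s['ee_pos'],s['ee_rot']]);im=snapshot('wrist');cv2.imwrite('pics/i2.png',im);print(s['ee_pos'])
cv2.imwrite('pics/i2r.png',cv2.resize(im[105:235,150:370],None,fx=3.6,fy=4.5,interpolation=2))
cv2.imwrite('pics/i2s.png',cv2.resize(im[90:230,360:470],None,fx=5,fy=4,interpolation=2))"
```

```text
time: 25.13
ee_pos: [0.5015, -0.1411, 0.2338]
ee_rot: [0.997, -0.075, -0.003, -0.001]
wrist_force: [0.8, -0.1, 0.3]
width: 0.0752
time: 25.55
ee_pos: [0.5152, -0.1551, 0.2985]
ee_rot: [0.997, -0.075, -0.001, -0.001]
wrist_force: [-0.2, -0.2, -0.4]
width: 0.0751
time: 25.97
ee_pos: [0.5157, -0.1553, 0.2996]
ee_rot: [0.997, -0.075, -0.001, -0.0]
wrist_force: [-0.2, 0.1, 1.3]
width: 0.075
[ 0.51574024 -0.1553224   0.29959623]
```

View pics/i2.png

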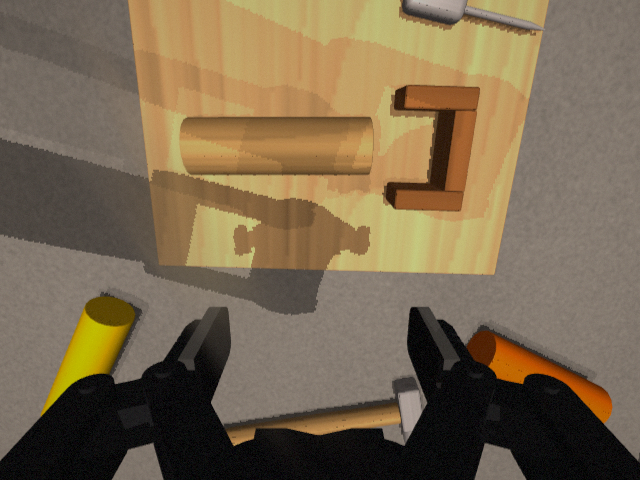

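View pics/i2r.png

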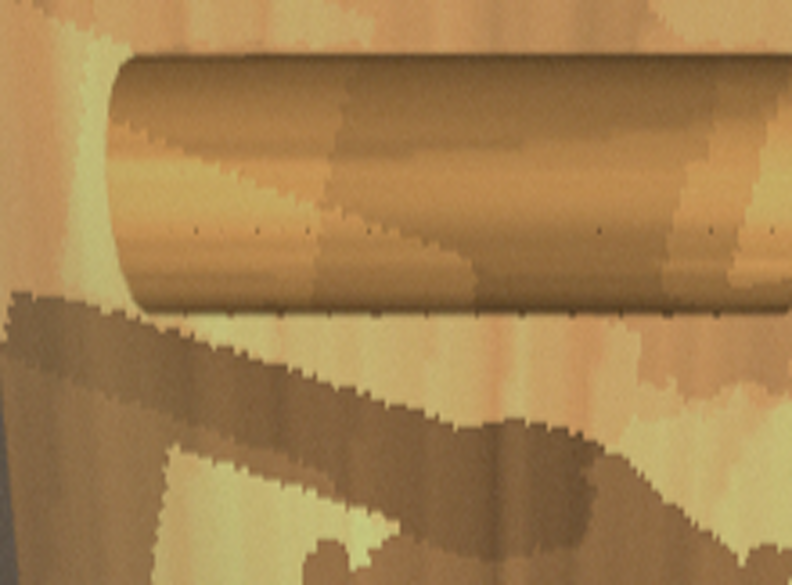

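View pics/i2s.png

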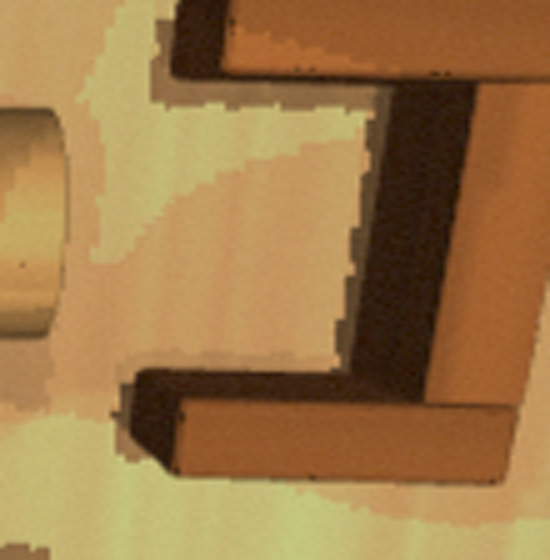

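```bash
python3 - <<'E'
import cv2
im=cv2.imread('pics/i2.png')
cv2.imwrite('pics/i2q.png',cv2.resize(im[78:218,350:490],None,fx=5,fy=4.2,interpolation=2))
E
python3 -c "
from cell import *;import cv2
t=snapshot('top');cv2.imwrite('pics/i2tz.png',cv2.resize(t[155:285,310:410],None,fx=6,fy=4.5,interpolation=2))"
```

```text
(no output)
```

View pics/i2q.png

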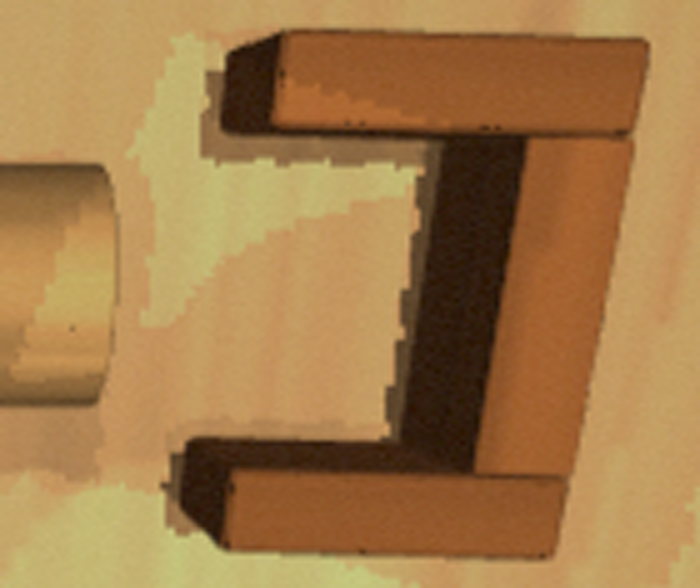

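View pics/i2tz.png

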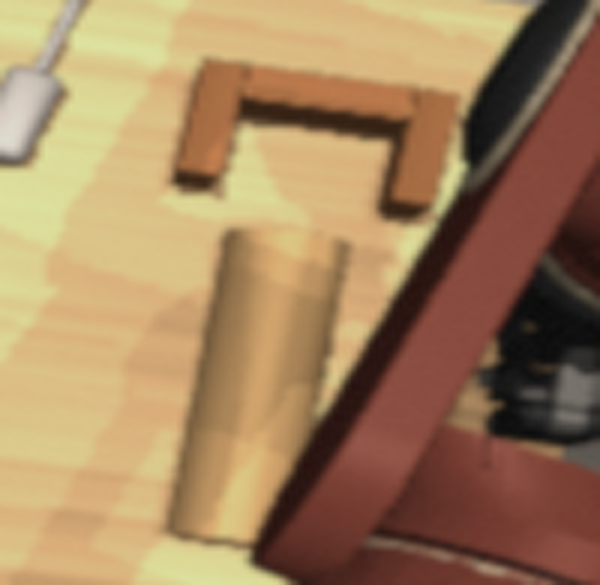

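Run:
```python
from fit import *
np.set_printoptions(precision=4,suppress=True)
v=np.load('i2.npy');C=cam('wrist',fakest(v[:3],v[3:]))
r=lambda a,b:(150+a/3.6-.3,105+b/4.5-.4); q=lambda a,b:(350+a/5-.4,78+b/4.2-.4)
f,e=fitrail(C,[r(140,55),r(400,55),r(780,54),r(160,312),r(400,313),r(770,313),q(118,250),q(113,205),q(113,340),r(106,150),r(108,200),r(120,260)],(.49,-.088,-.15))
g,h=fitsock(C,[q(285,30),q(650,40),q(552,558),q(228,550)])
print('wrist',f,e,g,h,rel(f,g))
T=cam('top');t=lambda x,y:(310+x/6-.4,155+y/4.5-.4)
f,e=fitrail(T,[t(*k) for k in[(224,250),(198,385),(174,510),(346,255),(332,330),(225,541),(290,226)]],(.49,-.088,-.15))
g,h=fitsock(T,[t(177,175),t(206,60),t(460,95),t(432,207)])
print('top',f,e,g,h,rel(f,g))
```

```text
wrist [ 0.4894 -0.0887 -0.149 ] [0.5512 0.5883 0.4203 0.7769 0.5365 0.5085 0.5644 1.1721 0.5699 0.7476
 0.5752 0.9515] [ 0.6198 -0.1113 -0.1772] [-1.0808 -0.7739  1.3798 -0.8856  1.3613  1.1015 -1.6914  1.1419] {'lat_mm': np.float64(-0.7613998136812954), 'gap_mm': np.float64(22.29486907597801), 'yaw_deg': np.float64(1.6163786658751316)}
top [ 0.4912 -0.0913 -0.1314] [ 0.6943  0.3093 -0.0351  0.3593  0.5592 -0.2481 -0.2418] [ 0.6198 -0.1121 -0.1741] [-0.3184 -0.3727 -0.6824 -0.0258  0.3085  0.0247  0.693   0.3667] {'lat_mm': np.float64(-1.7774242834944602), 'gap_mm': np.float64(20.24989458074618), 'yaw_deg': np.float64(2.442202151087404)}
```

```bash
python3 -c "
from cell import *
print(ctrl.finish_job(), ctrl.get_state()['time'])"
```

```text
the job is handed in; nothing more can be done
the job is handed in; nothing more can be done
```

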